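# Load a canister past the swing gate of a counter rack

### The job

Load the tall square steel canister into the wooden counter rack: stand it in the rack's open mouth, push it upright through the swing gate and along the lane, and press it home against the sprung end pad so that the pad clearly gives, at least 5 mm, but gently, without bottoming the pad or jamming the canister in the lane. Leave the canister standing snug against the pad with the gate fallen shut behind it, and leave the other things where they are.

Things in the scene. Friction and masses are not known exactly. Their poses are not given: they have to be found in the camera images.
- canister: The tall square canister of plain steel, 54 x 54 mm, 88 mm tall, about 0.25 to 0.5 kg, standing loose on the worktop. Origin at the centre of its underside, x and y square to its sides, z up.
- rack: Plywood rack fixed to the worktop: a straight open-topped lane. Origin at worktop height on the lane's centre line, in the plane of the shut gate; x points along the lane, the way in (mouth, gate, end pad); y to the left wall, where the gate is hinged; z up. Slick laminate floor plate (friction about 0.3), top at z = 6 mm, beginning at x = -90 mm. Walls reach z = 36 mm and stand 62 mm apart inside.
- mouth (a point): Centre of the rack's open mouth, on top of its floor plate, 52 mm before the gate (rack x = -52 mm); axes as the rack's. The canister centred here, square to the lane, stands clear of walls and shut gate. The walls flare outward here, from 62 mm apart at rack x = -30 mm to about 90 mm at x = -80 mm.
- lane (a point): Point on the lane's centre line, on top of the floor plate, 100 mm past the gate; axes as the rack's. The canister centred here has just cleared the gate. Just past the gate (to rack x = 82 mm) the left wall is set back 17 mm for the open leaf, then leads in again. The end stop is clamped anew each time: the canister touches its pad with its axis 9 to 45 mm beyond this point; find it by feel.
- gate (a joint): Angle of the gate, rad. 0 = shut; opens only inward (rack +x) to 1.62. Aluminium leaf 68 mm long, top at z = 37 mm, on an upright pin at rack x = 0, y = 40 mm. A light spring (0.012 N m shut, 0.044 wide open: up to about 3 N on the canister) swings it shut once the canister's axis is past x = 97 mm. Fingers holding the canister with their tips above z = 42 mm pass over it.
- pad (a joint): How far the sprung end pad is pressed in, m: 0 at rest, moves along rack +x, bottoms at 0.016; about 0.7 N per mm, no preload, damped. Press it in 5 to 13 mm (4 to 9 N, besides 1 to 3 N of drag on the floor) for half a second; let go with the canister resting on the floor, and friction keeps it against the pad. Dark upright plate 44 mm wide, top at z = 82 mm; plywood block 28 mm behind its face, top 66 mm, knob 76 mm.
- tin: Bystander: short wide steel tin, 72 mm diameter, 58 mm tall; origin at the centre of its underside.
- jar: Bystander: glass jar with a steel cap, 60 mm diameter, 80 mm tall; origin at the centre of its underside.
- mug: Bystander: white mug, 80 mm diameter, 85 mm tall; origin at the centre of its underside.
- mill: Bystander: dark wooden pepper mill, 56 mm diameter, 135 mm tall; origin at the centre of its underside.
- spoon: Bystander: spoon with a wooden handle, 220 mm long, lying on the worktop along its x axis.
Mind the look-alikes: they are no part of the job. What is shaped like the canister but yellow is not meant.

How it is judged:
By the outcome, as a careful person would: the job done as asked, in the order asked, and still so for the second after the job is handed in, with the robot touching nothing.
It also fails if it takes over 64 s, if anything falls off the work surface, if the arm or the gripper's body presses on something with over 40 N, if the wrist force passes 120 N, or if a joint passes its speed limit or range.

### The arm

A 7-joint arm with a two-finger parallel gripper is mounted at the origin on the work surface. World frame = base frame: x ahead of the robot, y to its left, z up, the work surface at z = 0. Lengths are in m, angles in degrees, forces in N, time in s.
With the tool pointing down it reaches from about 0.35 to 0.775 m from the base axis. Payload 3.1 kg.
Tool frame: the origin (TCP) lies on the centre line of the jaws, within the pads' length; the fingertips stand 17 mm ahead of it and the grasp point (between the pads) lies 2 mm behind it (robot.tip_reach is the distance from the TCP to the fingertips, in m); z points along the fingers, y is the line along which they close (so a half turn about z gives the same grasp; the last joint's range is limited). The gripper opens to 85 mm and grips with 20 to 120 N. Pads are 22 mm wide; open, the fingers measure 114 mm over their backs; the gripper's body (76 mm by 85 mm) begins 54 mm behind the grasp point. The pads swing forward as they close: fully open they stand 13 mm farther back than shut.
Start: joints at [74.387, 17.813, 0.802, 86.603, -0.252, 75.585, -1.558], TCP at [0.126, -0.535, 0.248] pointing down, gripper open.
Joint ranges: [-154.91, 154.91], [-16.99, 109.72], [-72.82, 74.43], [7.12, 147.25], [-82.49, 262.49], [11.32, 116.49], [-174.64, 174.64]. Speed limits (degrees/s): [159.86, 159.86, 180, 180, 180, 180, 180].

### API

Orientations are given as [roll, pitch, yaw] about the fixed x, y, z axes, in that order (R = Rz(yaw) Ry(pitch) Rx(roll)).
In Python, from station import robot, fingers, vision, workorder, recognise gives the robot as it stands. Calls block until the motion is done:
- robot.move_to(position, orientation): joint-space move of the TCP to a pose.
- robot.line_to(position, orientation=None, velocity=0.15, f_stop=None): straight line of the TCP; orientation=None keeps the orientation; velocity is the mean speed in m/s. With f_stop (N) it stops when the force on the tool has changed by that much, and returns True; else False.
- robot.move_j(angles): joint-space move.
- fingers.gripper_to(opening, force=None): opening from 0.0 (shut) to 1.0 (fully open); force is the grip in N (None keeps the last); returns when the fingers have stopped.
- robot.pause(seconds).
- robot.inverse_kinematics(position, orientation): joint angles nearest the present ones, or None.
- vision.grab_frame(name): name is "scene" or "top"; returns the picture (480x640x3 uint8, red, green, blue); there is no depth.
- vision.calibration(name): a dict with "mtx" (3x3 intrinsics, pixels), "extrinsics" (4x4, takes a point from world to camera coordinates). Camera axes: x right, y up, looking along -z (the intrinsics and any distortion apply to the point x, -y, -z); pixel columns grow to the right and rows downward; lengths in m; the calibration is good to about 2 mm. A picture is of the moment at which its call begins. calibration takes no time and is no camera call.
A pose or a line that the arm cannot do raises robot.PlanningError and nothing moves.
- workorder.close_job(): hands the job in; it is judged then, once.
Trained networks look in the newest picture that a camera, given by its name, has taken for a name from the list of things; names that differ only in an ending like _2 or _b are one class to them, and where a whole thing is asked for, a point or a joint stands for the part that bears it (a point fixed in the world has none). Each returns a list of dicts, best first, with "p" (0 to 1); they miss things now and then, are a little off and sometimes report something else, mostly with a low value. They report only what shows in the picture. A call takes as long as a camera call. They do not tell look-alikes from the thing itself.
- recognise(label, camera): "rect" ([centre column, centre row, width, height] in pixels, round what is visible of it).
Readings, each from a call of its own:
- robot.current_time_s(): time.
- robot.current_joint_positions(): joint angles.
- robot.current_dq(): joint speeds.
- robot.current_joint_torque(): joint torques, N m.
- robot.current_tool_pos(): TCP position.
- robot.current_eef_rot(): TCP orientation.
- robot.current_contact_force(): force on the tool from outside, world axes, zero at the start.
- robot.current_torque(): the same for the moment, N m.
- robot.current_finger_gap(): opening from 0.0 (shut) to 1.0 (fully open).
- robot.current_gripper_force(): force on a finger pad.
Only numpy, scipy, OpenCV 4.12 (cv2) and the standard library are available. Lean on these libraries where they do the work, as an engineer would, in place of code of your own. Each camera call takes 0.05 s, during which the arm holds its last target. There are 200 camera calls.

## Working session

There is one attempt and no reset: what is moved stays moved. The work goes in short steps, each a Python script; the robot and the scene stay as the last script left them, time stands still between calls to the robot, and variables do not carry over. Pictures are saved under pics/ and viewed, at most 10 in all, crops included, and the job is handed in when it is done.

```bash
ls; mkdir -p pics
python3 - <<'E'
from station import robot, fingers, vision, workorder, recognise
import cv2,numpy as np
for n in("scene","top"):
    im=vision.grab_frame(n); cv2.imwrite(f"pics/{n}0.png",im[:,:,::-1])
    c=vision.calibration(n); print(n,c)
    for l in("canister","rack","gate","pad"):
        print(l,[(round(d["p"],2),np.round(d["rect"]).tolist()) for d in recognise(l,n)])
print(robot.current_time_s())
E
```

```text
pics
scene {'mtx': array([[502.61871429,   0.        , 311.00083407],
       [  0.        , 502.61871429, 243.97019283],
       [  0.        ,   0.        ,   1.        ]]), 'extrinsics': array([[ 0.80618672,  0.5915856 , -0.00945794, -0.52419283],
       [-0.43715478,  0.6063549 ,  0.66425103,  0.24013447],
       [ 0.39869621, -0.53137577,  0.74744974, -1.18991579],
       [ 0.        ,  0.        ,  0.        ,  1.        ]])}
canister [(0.57, [191.0, 242.0, 49.0, 57.0]), (0.57, [158.0, 282.0, 52.0, 66.0])]
rack [(0.78, [333.0, 183.0, 154.0, 78.0])]
gate [(0.57, [305.0, 169.0, 17.0, 19.0])]
pad [(0.81, [375.0, 187.0, 17.0, 33.0])]
top {'mtx': array([[581.00335057,   0.        , 313.19737655],
       [  0.        , 581.00335057, 248.01736288],
       [  0.        ,   0.        ,   1.        ]]), 'extrinsics': array([[ 0.0498632 , -0.99875364, -0.00219542,  0.00758292],
       [ 0.97639738,  0.04828431,  0.21051553, -0.59853313],
       [-0.21014715, -0.01264059,  0.97758805, -1.33599668],
       [ 0.        ,  0.        ,  0.        ,  1.        ]])}
canister [(0.79, [373.0, 310.0, 28.0, 29.0]), (0.66, [414.0, 304.0, 34.0, 28.0])]
rack [(0.86, [252.0, 264.0, 46.0, 127.0]), (0.73, [456.0, 300.0, 32.0, 26.0]), (0.42, [406.0, 242.0, 32.0, 32.0])]
gate [(0.45, [250.0, 292.0, 26.0, 2.0]), (0.25, [372.0, 310.0, 26.0, 27.0])]
pad [(0.52, [246.0, 222.0, 20.0, 17.0])]
0.5
```

View pics/scene0.png

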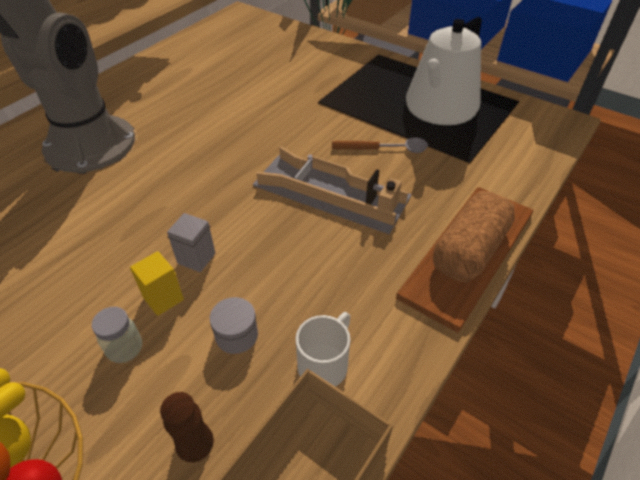

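Run:
```python
import cv2
i=cv2.imread("pics/top0.png")[190:350,200:480]
i=cv2.resize(i,None,fx=2.85,fy=2.85,interpolation=cv2.INTER_CUBIC);cv2.imwrite("pics/top0c.png",i)
```

```text
(no output)
```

View pics/top0c.png

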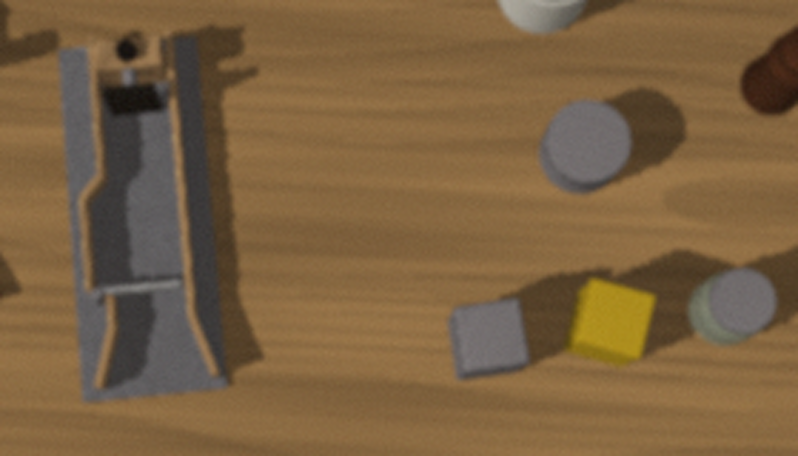

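The scene shows the grey canister at scene (191,242), top (372,310). The yellow look-alike is at (158,282) and (414,304). The steel tin is round and the jar is glass, so plain grey steel, square and tall fits only (191,242); the enlarged top crop confirms it. The rack is at scene (333,183), top (252,264), with its mouth toward the robot.

```bash
cat > h.py <<'E'
import numpy as np, cv2
from station import robot, fingers, vision, workorder, recognise
from scipy.optimize import least_squares
C={n:vision.calibration(n) for n in("scene","top")}
def proj(n,P):
    P=np.atleast_2d(P);c=C[n];E=c["extrinsics"];q=P@E[:3,:3].T+E[:3,3]
    q=q*[1,-1,-1];u=q@c["mtx"].T;return u[:,:2]/u[:,2:]
def world(pose,L):
    x,y,a=pose[:3];L=np.atleast_2d(L);c,s=np.cos(a),np.sin(a)
    return np.c_[x+c*L[:,0]-s*L[:,1],y+s*L[:,0]+c*L[:,1],L[:,2]]
def unproj(n,uv,z):
    return least_squares(lambda p:proj(n,[p[0],p[1],z])[0]-uv,[.5,0]).x
RL=[([-.09,-.031-.02,.006],[-.09,.051,.006]),([-.03,-.031,.036],[.15,-.031,.036]),([-.03,-.031,.036],[-.08,-.045,.036]),
    ([-.03,.031,.036],[-.08,.045,.036]),([0,.04,.037],[0,-.028,.037]),([.09,.031,.036],[.15,.031,.036])]
def box(h=.027,H=.088):
    k=[(-h,-h),(h,-h),(h,h),(-h,h)];o=[]
    for i in range(4):
        a,b=k[i],k[(i+1)%4];o+=[([*a,0],[*b,0]),([*a,H],[*b,H]),([*a,0],[*a,H])]
    return o
def overlay(items,crops,fn,s=5):
    out=[]
    for n,(x0,y0,x1,y1),im in crops:
        v=cv2.resize(im[y0:y1,x0:x1,::-1],None,fx=s,fy=s,interpolation=cv2.INTER_CUBIC)
        for pose,L,col in items:
            for a,b in L:
                p=(proj(n,world(pose,[a,b]))+.5-[x0,y0])*s
                cv2.line(v,*[tuple(int(t) for t in q) for q in p],col,1)
        out.append(v)
    h=max(o.shape[0] for o in out)
    cv2.imwrite(fn,np.hstack([cv2.copyMakeBorder(o,0,h-o.shape[0],0,0,0) for o in out]))
E
cat > m.py <<'E'
from h import *
cr=lambda *p:np.array(p)/2.85+[200,190]-.5
# rack from top picks
hx=unproj("top",cr(98,292),.037);tip=unproj("top",cr(180,284),.037)
r0=unproj("top",cr(173,95),.036);r1=unproj("top",cr(184,290),.036)
f0=unproj("top",cr(85,400),.006);f1=unproj("top",cr(228,384),.006)
print("gate",hx,tip,np.linalg.norm(hx-tip),"wall",r0,r1,np.degrees(np.arctan2(*(r0-r1)[::-1])),"front",f0,f1)
a=np.arctan2(*(r0-r1)[::-1]); d=np.array([np.cos(a),np.sin(a)]);l=np.array([-d[1],d[0]])
g=(hx+tip)/2-l*.006; rk=np.r_[g+l*((r1-g)@l+.031),a]
print("rack",rk, "front x",(f0-g)@d,(f1-g)@d)
# canister top corners, free height from top+scene: use recognise rect scene/top
k=[unproj("top",cr(*p),.088) for p in((452,310),(518,300),(527,362),(460,377))]
c=np.mean(k,0); print("can",c,[np.linalg.norm(k[i]-k[i-1]) for i in range(4)])
e=k[3]-k[0]+k[2]-k[1]; ca=np.arctan2(-e[1],-e[0]);cn=np.r_[c,ca];print(np.degrees(ca))
np.save("rk.npy",rk);np.save("cn.npy",cn)
I={n:cv2.imread(f"pics/{n}0.png")[:,:,::-1] for n in C}
overlay([(rk,RL,(0,255,0)),(cn,box(),(0,255,255))],[("scene",(160,140,415,280),I["scene"])],"pics/ov_s.png",3)
overlay([(rk,RL,(0,255,0)),(cn,box(),(0,255,255))],[("top",(215,200,290,335),I["top"]),("top",(345,280,405,335),I["top"])],"pics/ov_t.png",4)
a,b=cv2.imread("pics/ov_s.png"),cv2.imread("pics/ov_t.png");print(a.shape,b.shape)
E
python3 m.py
```

```text
gate [0.48516885 0.22371271] [0.49543894 0.15469275] 0.06977985921245063 wall [0.66073328 0.1721799 ] [0.49062355 0.15104732] 7.081524898666024 front [0.39593118 0.23205182] [0.41559757 0.11072308]
rack [0.49115501 0.18235163 0.12359593] front x -0.08837032336535373 -0.0838115415039183
can [ 0.45749383 -0.1041101 ] [np.float64(0.05465639121419386), np.float64(0.05459397814515893), np.float64(0.050829469300191644), np.float64(0.05576279723448575)]
9.182166604808556
(420, 765, 3) (540, 540, 3)
```

View pics/ov_s.png

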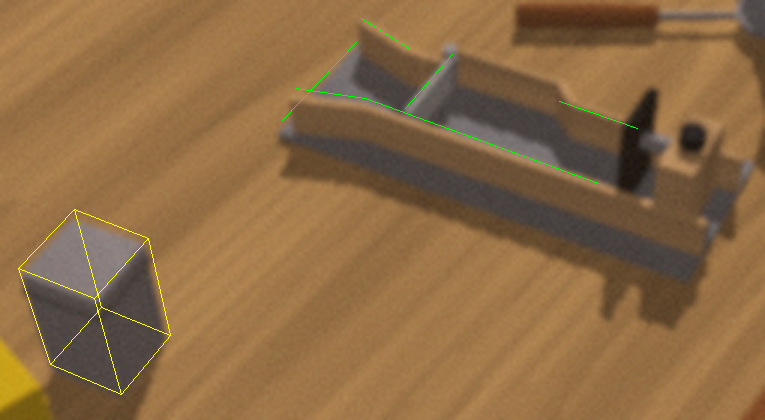

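View pics/ov_t.png

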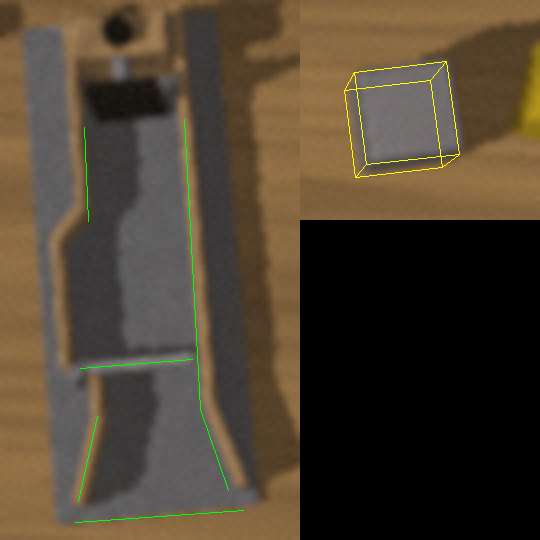

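The canister overlay fits within about 1 px. The rack overlay is about 1 px off, so I'll refine it from the brown wall strips and the canister's top face.

```bash
cat > m2.py <<'E'
from h import *
rk=np.load("rk.npy");cn=np.load("cn.npy")
im=cv2.imread("pics/top0.png").astype(float);sat=im[:,:,2]-im[:,:,0]   # R-B: brown high
up=cv2.GaussianBlur(sat,(0,0),.6)
def samp(I,P,n="top"):
    q=proj(n,P).astype(np.float32);return cv2.remap(I.astype(np.float32),q[:,:1],q[:,1:],cv2.INTER_LINEAR)[:,0]
def strips(sgn,xs,rk):
    o=[];t=np.arange(-.010,.016,.0005)
    for x in xs:
        s=samp(up,world(rk,np.c_[np.full(len(t),x),sgn*(.031+t),np.full(len(t),.036)]))
        i=s.argmax();lo=s.min()+.5*(s.max()-s.min())
        a=i
        while a>0 and s[a]>lo:a-=1
        b=i
        while b<len(s)-1 and s[b]>lo:b+=1
        o.append(sgn*(.031+(t[a]+t[b])/2))
    return np.array(o)
for it in range(3):
    xr=np.arange(-.02,.125,.005);yr=strips(-1,xr,rk);xl=np.arange(.09,.12,.004);yl=strips(1,xl,rk)
    A=np.r_[np.c_[xr,np.ones(len(xr)),-np.ones(len(xr))],np.c_[xl,np.ones(len(xl)),np.ones(len(xl))]]
    res=least_squares(lambda p:A@p-np.r_[yr,yl],[0,0,.033],loss="soft_l1",f_scale=.001)
    s,o,h=res.x;print("slope",s,"off",o,"half",h,"rms",np.std(res.fun))
    rk[:2]+=world(np.r_[0,0,rk[2]],[0,o,0])[0,:2];rk[2]+=np.arctan(s)
# gate: bright ridge at z .037
g=cv2.cvtColor(im.astype(np.uint8),cv2.COLOR_BGR2GRAY);t=np.arange(-.02,.02,.0005)
S=np.mean([samp(g,world(rk,np.c_[t,np.full(len(t),y),np.full(len(t),.037)])) for y in np.arange(-.02,.02,.002)],0)
w=np.clip(S-np.median(S)-.3*(S.max()-np.median(S)),0,None);w[abs(t-t[S.argmax()])>.006]=0;gx=(w*t).sum()/w.sum()
t2=np.arange(-.12,-.06,.0005);F=np.mean([samp(sat,world(rk,np.c_[t2,np.full(len(t2),y),np.full(len(t2),.006)])) for y in np.arange(-.03,.03,.003)],0)
print("gate x",gx,"front edge",t2[np.abs(np.gradient(F)).argmax()])
rk[:2]+=world(np.r_[0,0,rk[2]],[gx,0,0])[0,:2];print("rack",rk,np.degrees(rk[2]));np.save("rk.npy",rk)
# canister: silhouette fit in both views (low-saturation, non-yellow), top face height check
for n,(x0,y0,x1,y1) in(("top",(345,285,397,335)),("scene",(160,205,222,275))):
    q=cv2.imread(f"pics/{n}0.png")[y0:y1,x0:x1].astype(float);d=cv2.resize(q[:,:,2]-q[:,:,0],None,fx=4,fy=4,interpolation=cv2.INTER_CUBIC)
    m=(d<25).astype(np.uint8);k,lb,st,ce=cv2.connectedComponentsWithStats(m);i=1+st[1:,4].argmax()
    hull=cv2.convexHull(cv2.findContours((lb==i).astype(np.uint8),0,1)[0][0])[:,0]
    globals()["H"+n]=(hull.astype(float)+.5)/4-.5+[x0,y0]
def r(p,free=False):
    L=np.array([e for s in box(.027,p[3]) for e in s]);o=[]
    for n,h in(("top",Htop),("scene",Hscene)):
        P=proj(n,world(p,L))
        for a in np.arange(0,2*np.pi,np.pi/12):
            u=np.array([np.cos(a),np.sin(a)]);o.append((P@u).max()-(h@u).max())
    return np.array(o)
f=least_squares(r,np.r_[cn,.088],loss="soft_l1",f_scale=.5,x_scale=[.01,.01,.1,.01]);print("can",f.x,np.degrees(f.x[2]),"res",np.abs(f.fun).mean(),np.abs(f.fun).max())
np.save("cn.npy",f.x[:3])
I={n:cv2.imread(f"pics/{n}0.png")[:,:,::-1] for n in C}
it=[(rk,RL,(0,255,0)),(f.x,box(.027,f.x[3]),(0,255,255))]
overlay(it,[("top",(215,200,290,335),I["top"]),("top",(345,280,405,335),I["top"])],"pics/ov2.png",4)
overlay(it,[("scene",(250,140,350,230),I["scene"]),("scene",(160,205,222,275),I["scene"])],"pics/a.png",4)
a,b=cv2.imread("pics/ov2.png"),cv2.imread("pics/a.png");b=cv2.resize(b,None,fx=.4,fy=.4) if 0 else b
b=b[:,:];w=max(a.shape[1],b.shape[1])
im=np.zeros((540,300+b.shape[1]//1,3),np.uint8)[:, :948];im[:,:300]=a[:,:300];im[:360,300:300+b.shape[1]]=b[:360];im[320:540,300:540]=a[:220,300:540]
cv2.imwrite("pics/ov2.png",im[:,:800])
E
python3 m2.py
```

```text
slope 0.02522674428891414 off -0.0015729519495763836 half 0.034300225775844406 rms 0.001156376835811395
slope 6.015228825358431e-05 off 4.0582036483283495e-05 half 0.0343278595844367 rms 0.001319478741069792
slope -5.761612548651781e-05 off 3.634358717483776e-05 half 0.03434378807356413 rms 0.0012984074630752879
gate x 0.00041017296568527663 front edge -0.08899999999999997
rack [0.49174315 0.18092757 0.14881986] 8.526749696652749
can [ 0.45890253 -0.10675156  0.19911117  0.07977619] 11.408229895851294 res 0.9375063454131788 2.2022683521922772
```

View pics/ov2.png

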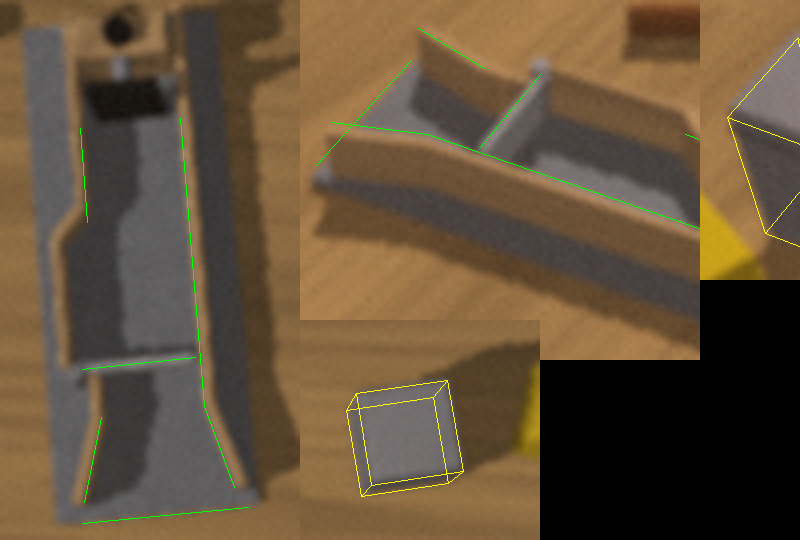

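The rack overlay now sits on the wall inner edges (front edge at -89 mm against the true -90). The two canister fits agree to 3 mm, which is enough for the grasp, so I'll move.

```bash
cat >> h.py <<'E'
rk=np.load("rk.npy")
def rp(x,y,z): return world(rk,[x,y,z])[0]
def F():
    f=np.array(robot.current_contact_force());c,s=np.cos(rk[2]),np.sin(rk[2])
    return np.round([c*f[0]+s*f[1],-s*f[0]+c*f[1],f[2]],2)
def inrack(p):
    d=np.array(p)-[rk[0],rk[1],0];c,s=np.cos(rk[2]),np.sin(rk[2]);return np.round([c*d[0]+s*d[1],-s*d[0]+c*d[1],d[2]],4)
E
python3 - <<'E'
from h import *
A=np.degrees(rk[2]);cx,cy=.458,-.1055;best=None
print(robot.current_eef_rot(),robot.tip_reach)
for ps in(0,180):
    q=[robot.inverse_kinematics(p,[180,0,w+ps]) for p,w in(([cx,cy,.06],10),([cx,cy,.2],10),(rp(-.052,0,.2),A),(rp(-.052,0,.066),A),(rp(.15,0,.066),A))]
    print(ps,[None if k is None else np.round(k).tolist() for k in q])
E
```

```text
[-1.79995229e+02  8.48175151e-04  1.32241705e+01] 0.017
0 [[32.0, 23.0, -26.0, 112.0, 13.0, 48.0, -81.0], [37.0, 13.0, -31.0, 102.0, 7.0, 67.0, -76.0], [17.0, 17.0, -50.0, 101.0, 14.0, 68.0, -118.0], [7.0, 25.0, -39.0, 111.0, 20.0, 51.0, -123.0], [5.0, 47.0, -42.0, 77.0, 32.0, 68.0, -122.0]]
180 [[45.0, 27.0, -43.0, 112.0, 23.0, 51.0, 90.0], [46.0, 14.0, -41.0, 102.0, 10.0, 68.0, 101.0], [28.0, 23.0, -66.0, 101.0, 22.0, 71.0, 55.0], [14.0, 28.0, -48.0, 111.0, 26.0, 53.0, 51.0], [14.0, 57.0, -65.0, 77.0, 51.0, 77.0, 48.0]]
```

Run:
```python
from h import *
cx,cy=.458,-.1055
robot.move_to([cx,cy,.24],[180,0,10]); fingers.gripper_to(.88)
print(robot.line_to([cx,cy,.064],velocity=.2,f_stop=6),robot.current_tool_pos())
fingers.gripper_to(0,force=35); print("gap",robot.current_finger_gap(),robot.current_gripper_force(),F())
f0=F();robot.line_to([cx,cy,.13],velocity=.15);robot.pause(.2);print("lift",F()-f0,robot.current_finger_gap())
print(robot.current_time_s(),robot.current_eef_rot())
im=vision.grab_frame("scene");cv2.imwrite("pics/g1.png",im[120:320,120:320,::-1].repeat(3,0).repeat(3,1))
```

```text
False [ 0.45903575 -0.10557902  0.06491377]
gap 0.6303916529930033 37.128079533576965 [-1.21 -0.41  6.09]
lift [ 2.03 -0.12 -9.57] 0.6259109754471269
4.8667 [-1.79916734e+02  1.56717235e-01  1.00050153e+01]
```

View pics/g1.png

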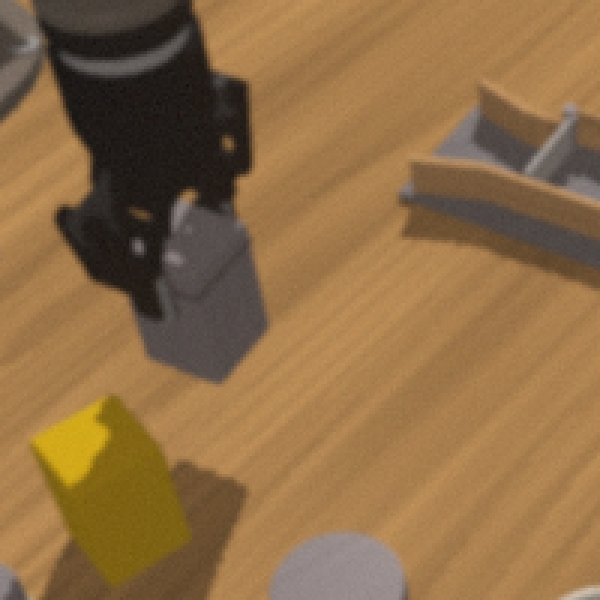

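The canister is held square between the pads and the yellow one is untouched. Next I'll stand it in the mouth and regrip.

Run:
```python
from h import *
A=np.degrees(rk[2])
robot.line_to(rp(-.052,0,.14),[180,0,A],velocity=.25);robot.line_to(rp(-.052,0,.085),velocity=.12);robot.pause(.2);print(F())
print(robot.line_to(rp(-.052,0,.062),velocity=.03,f_stop=2.5),robot.current_tool_pos(),F())
z=robot.current_tool_pos()[2]
fingers.gripper_to(.8);robot.pause(.2);print("free",F(),robot.current_finger_gap())
im=vision.grab_frame("scene");cv2.imwrite("pics/mouth.png",im[120:280,240:420,::-1].repeat(4,0).repeat(4,1)[:600])
print(robot.current_time_s(),inrack(robot.current_tool_pos()))
```

```text
[ 0.13  0.92 -2.24]
True [0.44025185 0.17299935 0.07101498] [-0.22  0.08  2.98]
free [ 0.45 -0.19 -0.14] 0.8001737049295313
8.0667 [-0.0533 -0.0007  0.0702]
```

View pics/mouth.png

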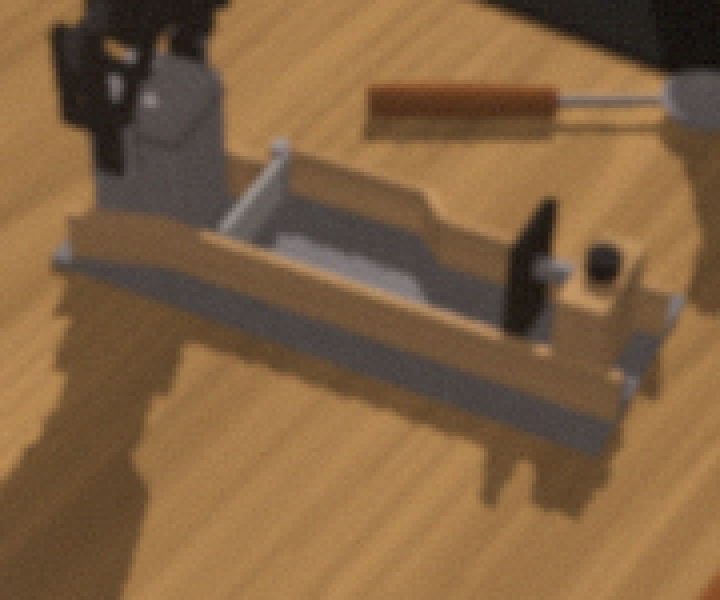

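It stands upright in the mouth, clear of the shut gate. I'll regrip, take the vertical load off, and push in steps while watching the forces.

Run:
```python
from h import *
b=F();fingers.gripper_to(0,force=35);robot.pause(.1);print("closed",F()-b)
z=robot.current_tool_pos()[2]
for i in range(8):
    f=F()-b
    if f[2]<0.8: break
    z+=.0005;p=robot.current_tool_pos();robot.line_to([p[0],p[1],z],velocity=.02);robot.pause(.05)
print("unloaded",F()-b,z,robot.current_tool_pos()); 
y=0;x=-.052
log=[]
while x<.066:
    x+=.006
    hit=robot.line_to(rp(x,y,z),velocity=.06,f_stop=9)
    f=F()-b;log.append((round(x*1e3),round(y*1e3,1),*f.round(1)))
    if abs(f[1])>2: y+=np.clip(f[1]*.0003,-.001,.001)
    if hit or abs(f[1])>8 or f[0]<-8: print("STOP");break
for l in log:print(*l)
np.save("st.npy",np.r_[b,x,y,z]);print(robot.current_time_s(),inrack(robot.current_tool_pos()),robot.current_finger_gap())
```

```text
closed [ 0.62 -1.1  -0.58]
unloaded [ 0.62 -1.1  -0.58] 0.070374460538741 [0.43932787 0.17248336 0.07037446]
-46 0.0 2.1 -0.2 -1.4
-40 0.0 1.0 -0.4 -0.8
-34 0.0 1.8 -0.2 1.7
-28 0.0 1.3 -0.1 1.1
-22 0.0 -2.2 1.2 4.3
-16 0.0 -2.6 0.2 3.9
-10 0.0 -0.7 -1.2 3.4
-4 0.0 1.0 -1.5 1.9
2 0.0 0.6 -0.5 2.2
8 0.0 0.8 -1.0 0.8
14 0.0 0.6 -0.7 1.8
20 0.0 1.6 -1.4 1.2
26 0.0 0.9 -0.0 0.9
32 0.0 1.0 -0.3 1.5
38 0.0 0.6 -0.3 1.6
44 0.0 1.2 0.2 0.3
50 0.0 1.9 -0.6 2.1
56 0.0 1.5 -0.8 2.0
62 0.0 1.1 0.5 1.9
68 0.0 1.2 -0.4 1.8
13.4583 [ 0.0683 -0.      0.0704] 0.626294806745433
```

Run:
```python
from h import *
b0,b1,b2,x,y,z=np.load("st.npy");b=np.array([b0,b1,b2]);log=[]
def step(x,v):
    hit=robot.line_to(rp(x,y,z),velocity=v,f_stop=9);robot.pause(.06)
    fs=[]
    for _ in range(5): fs.append(F());robot.pause(.02)
    f=np.mean(fs,0)-b;p=inrack(robot.current_tool_pos());log.append((p[0]*1e3,p[1]*1e3,*f.round(1)));return hit,f
while x<.098:
    x+=.0075;h,f=step(x,.06)
    if h or abs(f[1])>8: print("STOP");break
B=np.mean([l[2] for l in log]);n=0
while x<.160:
    x+=.002;h,f=step(x,.03)
    if abs(f[1])>6 or h: print("STOP");break
    if f[0]-B<-4.0: break
for l in log:print(*np.round(l,1))
cv2.imwrite("pics/press.png",vision.grab_frame("scene")[120:280,240:420,::-1].repeat(4,0).repeat(4,1)[:600])
np.save("st.npy",np.r_[b,x,y,z]);np.save("B.npy",B);print(robot.current_time_s(),B)
```

```text
75.9 -0.0 1.6 -0.2 1.6
83.1 -0.0 1.0 -0.3 2.2
90.6 0.0 0.6 -0.6 2.7
98.2 0.2 1.6 0.5 2.4
99.1 0.2 -1.3 -0.0 4.3
101.0 0.3 -1.4 -0.0 4.9
103.0 0.3 -1.7 -0.3 4.6
105.0 0.3 -1.7 -0.3 4.7
106.9 0.3 -2.1 -0.2 4.5
108.9 0.4 -1.9 0.0 4.7
110.9 0.4 -1.9 0.1 4.7
112.9 0.4 -2.1 -0.1 4.9
114.9 0.4 -1.5 0.1 4.9
116.9 0.4 -2.0 0.0 4.6
118.9 0.4 -1.5 -0.3 4.7
120.9 0.4 -1.9 0.0 4.9
122.9 0.4 -1.5 0.1 4.9
124.9 0.4 -1.4 -0.4 4.8
126.9 0.4 -1.5 0.5 4.9
128.9 0.4 -1.9 0.2 4.8
130.3 0.4 -3.0 -0.1 6.1
21.8333 1.2000000000000002
```

View pics/press.png

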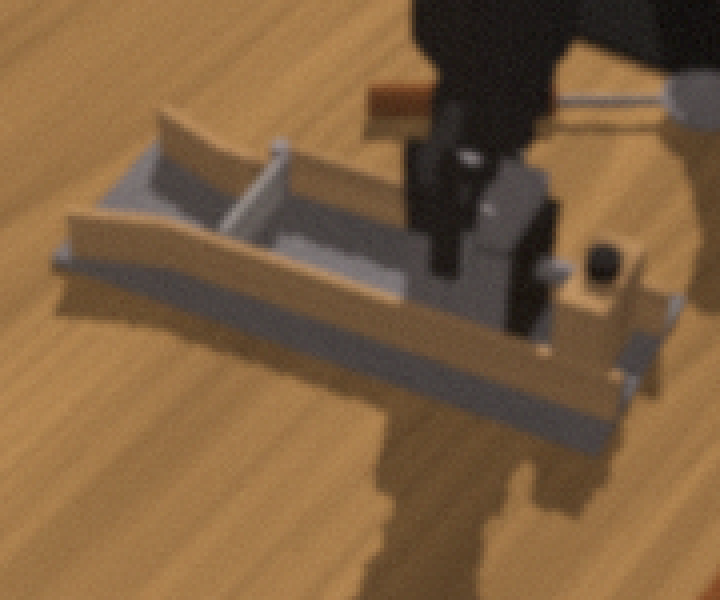

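The gate has fallen shut and the canister face has just met the pad, at tool x ≈ 129 mm. Now the gentle press.

Run:
```python
from h import *
b0,b1,b2,x,y,z=np.load("st.npy");b=np.array([b0,b1,b2])
def rd(n=5):
    fs=[]
    for _ in range(n): fs.append(F());robot.pause(.03)
    return np.mean(fs,0)-b
while x<.1425:
    x+=.0015;h=robot.line_to(rp(x,y,z),velocity=.02,f_stop=9);robot.pause(.1)
    f=rd();p=inrack(robot.current_tool_pos());print(round(x*1e3,1),(p[:2]*1e3).round(1),f.round(1))
    if h or abs(f[1])>6 or f[0]+1.7<-6.0: break
robot.pause(.9);print("hold",rd().round(1),(inrack(robot.current_tool_pos())*1e3).round(1))
cv2.imwrite("pics/press2.png",vision.grab_frame("scene")[120:280,240:420,::-1].repeat(4,0).repeat(4,1)[:600])
np.save("st.npy",np.r_[b,x,y,z]);print(robot.current_time_s())
```

```text
133.5 [131.3   0.5] [-3.9 -0.4  6.3]
135.0 [132.4   0.4] [-5.1 -0.7  6.9]
136.5 [133.6   0.4] [-6.3 -0.6  8.1]
138.0 [134.7   0.4] [-6.8 -0.5  8.7]
139.5 [135.8   0.4] [-7.2 -1.   9.5]
141.0 [136.9   0.4] [-8.2 -1.4  9.7]
hold [-8.5 -1.1  9.9] [136.9   0.5  70.6]
26.05
```

View pics/press2.png

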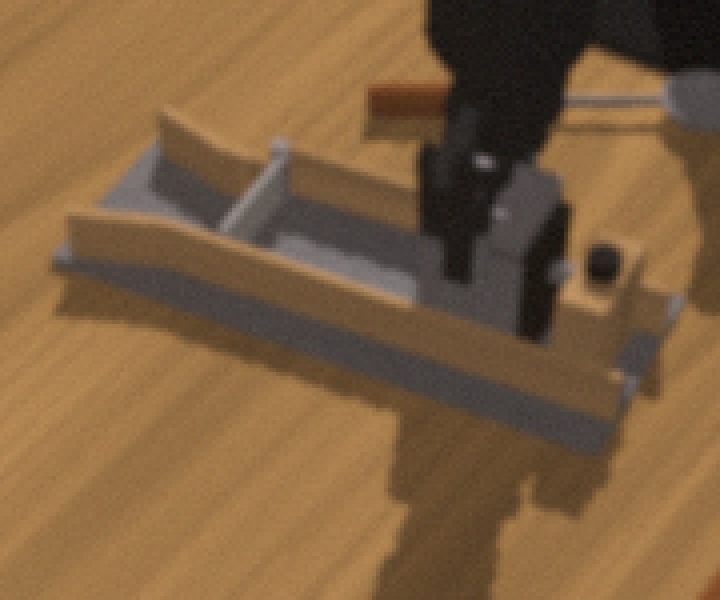

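The pad plate moved about 4 px (7–8 mm) from rest, which matches 7.9 mm of tool travel and about 5 N of spring force; the hold lasted over 1 s. Next I'll ease back, release and rise.

Run:
```python
from h import *
b0,b1,b2,x,y,z=np.load("st.npy");b=np.array([b0,b1,b2])
robot.line_to(rp(.1335,y,z),velocity=.01);robot.pause(.3);print((F()-b).round(1),(inrack(robot.current_tool_pos())*1e3).round(1))
fingers.gripper_to(.82);robot.pause(.3);print("free",F()-b,robot.current_finger_gap())
p=robot.current_tool_pos()
print(robot.line_to([p[0],p[1],.14],velocity=.06,f_stop=6));robot.line_to([p[0],p[1],.25],velocity=.2)
robot.move_to([.42,-.05,.3],[180,0,np.degrees(rk[2])]);robot.pause(.3)
a=vision.grab_frame("scene")[120:280,240:420,::-1].repeat(3,0).repeat(3,1)
t=vision.grab_frame("top")[195:335,215:295,::-1].repeat(3,0).repeat(3,1)
h=max(a.shape[0],t.shape[0]);cv2.imwrite("pics/end.png",np.hstack([cv2.copyMakeBorder(o,0,h-o.shape[0],0,0,0) for o in(a,t)]))
print(robot.current_time_s())
```

```text
[-2.2  1.   4. ] [133.4   0.4  70.4]
free [ 1.05 -0.02 -0.13] 0.8184349948174732
False
31.5083
```

View pics/end.png

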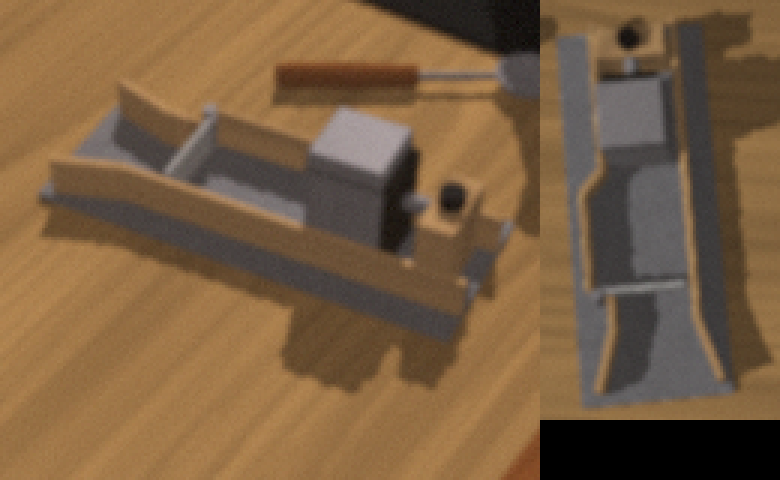

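The canister stands upright and square against the dark pad (scene crop 360,180), and the gate is shut behind it (190,145).

```bash
python3 -c "
from station import workorder
print(workorder.close_job())"
```

```text
the job is handed in; nothing more can be done
None
```

The job is handed in: the steel canister stands against the pad after an estimated 7–8 mm press held for about 1 s, the gate is shut behind it, and no bystander was touched; about 32 s of the 64 s were used.

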